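# Sweep the loose bungs into the tray

### The arm

A 6-joint arm with a two-finger parallel gripper is mounted at the origin on a cart in front of the work surface, level with it; the furniture and walls round the work are solid. World frame = base frame: x ahead of the robot, y to its left, z up, the work surface at z = 0. Lengths are in mm, angles in rad, forces in N, time in s.
With the tool pointing down it reaches from about 275 to 1000 mm from the base axis. Payload 8.4 kg.
Tool frame: the origin (TCP) lies midway between the tips of the shut fingers; the grasp point (between the pads) lies 19 mm behind it; z points along the fingers, y is the line along which they close (so a half turn about z gives the same grasp; the last joint's range is limited). The gripper opens to 85 mm and grips with 20 to 120 N. Pads are 22 mm wide; open, the fingers measure 114 mm over their backs; the gripper's body (76 mm by 85 mm) begins 54 mm behind the grasp point. The pads swing forward as they close: fully open they stand 13 mm farther back than shut.
Start: joints at [1.139, 0.353, 1.633, -0, 1.155, -0.002], TCP at [260.43, 568.159, 231.281] pointing down, gripper open.
Joint ranges: [-2.63, 2.63], [-0.92, 2.1], [0.06, 2.66], [-1.3, 4.44], [0, 2.69], [-3.02, 3.02]. Speed limits (rad/s): [2.22, 2.22, 2.79, 3.14, 3.14, 3.14].

### API

Orientations are given as [roll, pitch, yaw] about the fixed x, y, z axes, in that order (R = Rz(yaw) Ry(pitch) Rx(roll)).
In Python, from rig import telemetry, optics, r gives the robot as it stands.
- The arm moves only by the tool play_rows, never from a script. Its arguments are lists of equal length, an entry for each row: "dp": the shift along the tool's x, y, z in units of 40 mm (1.0 is 40 mm), a list of three; "rot": the turn, a rotation vector about the tool's x, y, z in units of 6 degrees (1.0 is 6 degrees), a list of three. In form: {"dp": [[tx, ty, tz], ...], "rot": [[ax, ay, az], ...]}. A call has 1 to 5 rows; each row is the pose to reach, as a shift and turn from the pose commanded when the call began, along the tool's axes at that moment; what a row does not reach only later rows make up. A row lasts 1/12 s, in which the tool goes at most 41.7 mm and 7.16 degrees, less where a joint would pass 70% of its speed; a pose out of reach is approached as far as the arm can. A call with a gripper value outside its range is refused whole. "fingers" is the opening, from 0 (shut) to 1 (fully open), set as the call begins (left out, the last holds). The fingers move at their own pace and stop on an object; "grip_force" is the grip in N (left out, the last holds). Time passes only in rows, so rows that repeat a pose let the fingers close. It gives the time, the measured TCP pose, the force, the opening and the grip force at its end, in the units of the state.
- telemetry.sense(): the state, without advancing time (a new reading comes with each control period).
- optics.grab_frame(name): name is "side" or "top" or "wrist"; returns a dict with "color" (480x640x3 uint8, red, green, blue), "mtx" (3x3 intrinsics, pixels), "D" ([k1, k2, p1, p2, k3] as OpenCV has them; the pictures are not rectified), "R" (3x3) and "t" (3): a world point X has camera coordinates R X + t; the wrist camera has in their place "mount" (4x4, takes a point from camera to tool coordinates, whose origin is the TCP and whose axes are the flange's). Camera axes: x right, y down, z forward; pixel columns grow to the right and rows downward; lengths in mm; the calibration is good to about 2 mm. A picture is of the moment at which its call begins: read the wrist's pose just before it. There is no depth.
- r.sign_off(): hands the job in; it is judged then, once.
The state is a dict: "clock": time; "qpos": joint angles; "qvel": joint speeds; "joint_efforts": joint torques, N m; "eef_pos": TCP position; "tcp_rot": TCP orientation; "contact_force": force on the tool from outside, world axes, zero at the start; "wrist_torque": the same for the moment, N m; "opening": opening from 0.0 (shut) to 1.0 (fully open); "grasp_force": force on a finger pad.
Only numpy, scipy, OpenCV 4.12 (cv2) and the standard library are available. Lean on these libraries where they do the work, as an engineer would, in place of code of your own. Each camera call takes 0.05 s, during which the arm holds its last target. There are 200 camera calls.

### The job

Two rubber bungs lie loose on the bench in front of the open side of the metal collecting tray. Take the bench sweeper by its handle and sweep both bungs along the bench fully into the tray, touching them only with the sweeper and never with the gripper. Then stand the sweeper upright on the bench, clear of the tray, and let go.

Things in the scene. Friction and masses are not known exactly. Their poses are not given: they have to be found in the camera images.
- sweeper_grip (a point): Bench sweeper, loose, 160 g, upright: grey head 120 mm long, 26 thick, 38 high, black rubber foot; on top a pale wooden handle 80 mm long, 20 thick, 38 to 86 mm above the underside. Point: middle of the handle, 64 mm above the underside. y axis along head and handle, x across them (grip the handle from above, across x), z up. Front and back are alike: it sweeps either way round.
- tray: Low aluminium tray, fixed, 140 mm deep (x), 156 wide (y, 150 inside); side and back walls 31 mm high, no front wall; a wire loop sticks out 18 mm behind. Origin: centre of the 140x156 footprint at bench height. x points from the open side to the back: sweep along +x. Lip at x = -70 mm, a ramp 18 mm long up to the 2 mm floor: a sweeper held 5 mm above the bench clears both. Back wall at x = +67.
- bung_a_center (a point): Rubber bung, loose, 20 g, beige, standing on its large end: 26 mm across below, 21 above, 24 high. Point: its centre, half-way up. It stands on the bench 60 to 100 mm before the tray's lip, on the tray's +y side, at most 36 mm from the tray's middle line.
- bung_b_center (a point): A second bung just like the first, on the tray's -y half, likewise 60 to 100 mm in front of the lip and at most 36 mm from the middle line. The point is its centre, half-way up.
Not all that is in view belongs to the job. Leave any orange look-alike of the part that bears sweeper_grip alone.

How it is judged (in metres and radians):
On the way, in this order (a step that is already met when the one before it is completed fails the run):
1. the sweeper is gripped (contact force between the fingers and sweeper above 1 N), for 0.2 s.
2. both bungs are in the tray while the sweeper is still held (x of bung_a_center in the frame of tray between -0.055 and 0.07 m and y of bung_a_center in the frame of tray between -0.075 and 0.075 m and height (world z) of each of bung_a_center, bung_b_center below 0.032 m and x of bung_b_center in the frame of tray between -0.055 and 0.07 m and y of bung_b_center in the frame of tray between -0.075 and 0.075 m and contact force between the fingers and sweeper above 1 N), for 0.2 s.
At the end, for the whole second after the job is handed in: Both bungs rest in the tray, centres 15 mm or more behind the lip and under 32 mm high; the sweeper, released, stands upright (10 degrees) on the bench (grip point 58 to 70 mm up) clear of the tray: grip point 15 mm before the lip, or 95 mm aside or 100 mm behind the tray's centre (x of bung_a_center in the frame of tray between -0.055 and 0.07 m and y of bung_a_center in the frame of tray between -0.075 and 0.075 m and height (world z) of each of bung_a_center, bung_b_center below 0.032 m and x of bung_b_center in the frame of tray between -0.055 and 0.07 m and y of bung_b_center in the frame of tray between -0.075 and 0.075 m and angle between sweeper_grip's own z axis and vertical below 0.17 rad and height (world z) of sweeper_grip between 0.058 and 0.07 m and (x of sweeper_grip in the frame of tray below -0.085 m or x of sweeper_grip in the frame of tray above 0.1 m or y of sweeper_grip in the frame of tray above 0.095 m or y of sweeper_grip in the frame of tray below -0.095 m) and linear speed of sweeper below 0.02 m/s and linear speed of each of bung_a, bung_b below 0.03 m/s); the robot touches nothing.
It fails at once if the gripper or arm touches a bung (contact force between any of the fingers, the arm and bung_a above 0.3 N or contact force between any of the fingers, the arm and bung_b above 0.3 N).
It also fails if it takes over 40 s, if anything falls off the work surface, if the arm or the gripper's body presses on something with over 40 N, if the wrist force passes 120 N, or if a joint passes its speed limit or range.

## Working session

There is one attempt and no reset: what is moved stays moved. The work goes in short steps, Python scripts to look and compute and a tool call to move; the robot and the scene stay as the last step left them, time stands still between calls to the robot, and variables do not carry over. Pictures are saved under pics/ and viewed, at most 10 in all, crops included, and the job is handed in when it is done.

Besides the shell and the picture viewer there is one more tool, called after "Emit:" as name(argument=value, ...), one argument or row to a line, values as JSON. play_rows: Moves the arm, as the interface text tells. Its arguments: {"type":"object","properties":{"dp":{"type":"array"},"rot":{"type":"array"},"fingers":{"type":"number"},"grip_force":{"type":"number"}},"required":["dp","rot"]}

```bash
mkdir -p pics; ls; cat > h.py <<'E'
import numpy as np, cv2
from rig import telemetry, optics, r
from scipy.spatial.transform import Rotation as Ro
def ray(f,uv,s=None):
    n=cv2.undistortPoints(np.array([[uv]],float),np.array(f["mtx"]),np.array(f["D"]))[0,0]
    d=np.array([n[0],n[1],1.])
    if "mount" in f:
        M=np.array(f["mount"]); Rt=Ro.from_euler('xyz',s["tcp_rot"]).as_matrix()
        o=Rt@M[:3,3]+np.array(s["eef_pos"]); return o,Rt@M[:3,:3]@d
    R=np.array(f["R"]);t=np.array(f["t"]).ravel()
    return -R.T@t,R.T@d
def onz(f,uv,z,s=None):
    o,d=ray(f,uv,s); return o+d*(z-o[2])/d[2]
E
python3 - <<'E'
from h import *
s=telemetry.sense();print(s)
for n in("top","side"):
    f=optics.grab_frame(n);cv2.imwrite(f"pics/{n}0.png",f["color"][:,:,::-1])
    import pickle;pickle.dump(f,open(n+"0.pkl","wb"))
    print(n,-np.array(f["R"]).T@np.array(f["t"]).ravel())
E
```

```text
pics
{'clock': 0.0, 'qpos': array([ 1.13860154e+00,  3.53647693e-01,  1.63411309e+00, -3.03295129e-05,
        1.15519837e+00, -2.40031129e-03]), 'qvel': array([ 9.99151796e-05, -1.08413442e-03,  3.83237706e-04, -7.35506386e-04,
       -2.20011139e-04, -1.36956555e-03]), 'joint_efforts': array([ 6.37152662e-04, -6.05251265e+01, -3.42071307e+01, -5.09823531e-05,
        9.66080348e-03, -3.88667206e-05]), 'eef_pos': array([260.24234444, 567.73259396, 230.57096933]), 'tcp_rot': array([-3.14022610e+00,  2.44508698e-05,  2.71181045e+00]), 'contact_force': array([ 0.31753697, -0.03754945,  0.8422289 ]), 'wrist_torque': array([ 0.02411646, -0.01558185,  0.04689361]), 'grasp_force': 0.0, 'opening': 0.9990989174908678}
top [ 355.82763829 -396.48572418 1066.23902248]
side [293.84357493 358.37096369 741.68569724]
```

View pics/top0.png

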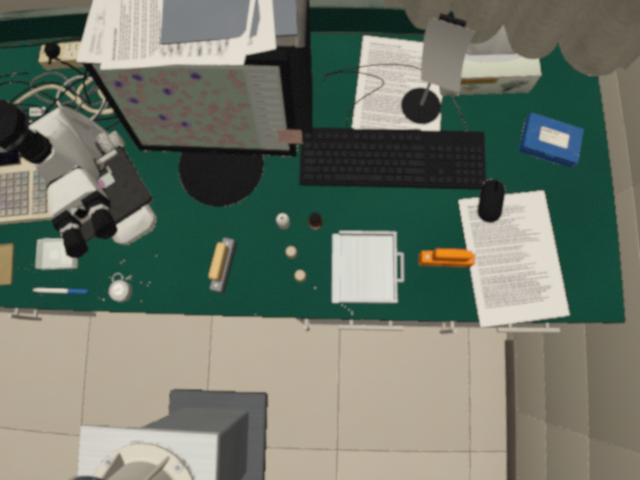

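View pics/side0.png

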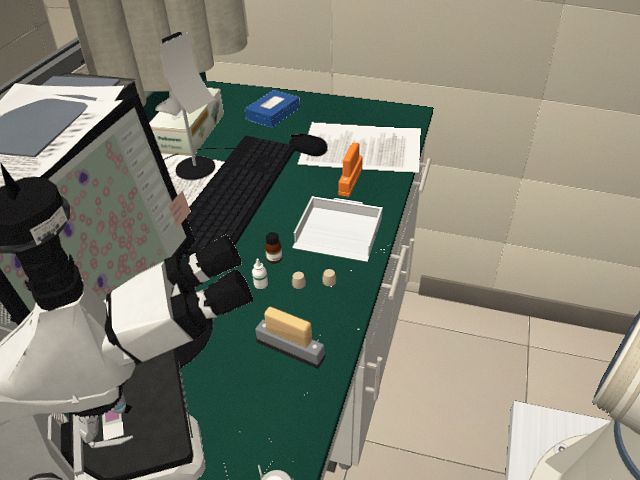

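The top view shows the grey sweeper with its pale wooden handle at about (221,262), the bungs at (291,252) and (300,276), and the tray at about (365,267) with its open side to the left. There are two candidates for the sweeper: grey/wood at (221,262) and orange at (447,258). The grey one fits the description and the orange one is the look-alike. The side view agrees: sweeper at (290,335), bungs at (298,281) and (329,277).

```bash
python3 - <<'E'
from h import *
import pickle
f=pickle.load(open("top0.pkl","rb"));g=pickle.load(open("side0.pkl","rb"))
im=f["color"];c=im[200:320,190:420,::-1]
cv2.imwrite("pics/crop0.png",cv2.resize(c,None,fx=3.4,fy=3.4,interpolation=cv2.INTER_CUBIC))
def blobs(im,lo,hi,box,amin):
    h=cv2.cvtColor(im,cv2.COLOR_RGB2HSV);m=cv2.inRange(h,lo,hi)
    k=np.zeros_like(m);k[box[1]:box[3],box[0]:box[2]]=255;m&=k
    out=[]
    for q in cv2.findContours(m,0,2)[0]:
        if cv2.contourArea(q)>amin: M=cv2.moments(q);out.append((q,(M['m10']/M['m00'],M['m01']/M['m00'])))
    return out
for n,F,box in(("top",f,(190,200,330,300)),("side",g,(240,250,350,370))):
    for q,p in blobs(F["color"],(8,50,110),(30,255,255),box,25):
        print(n,"wood/beige",np.round(p,1),cv2.contourArea(q),cv2.minAreaRect(q),"z24",onz(F,p,20)[:2].round(1),"z86",onz(F,p,82)[:2].round(1))
for q,p in blobs(f["color"],(0,0,110),(180,60,255),(325,225,410,310),500):
    b=cv2.boxPoints(cv2.minAreaRect(q));print("tray",b.round(1).tolist(),[onz(f,x,0)[:2].round(0).tolist() for x in b])
for q,p in blobs(f["color"],(0,0,60),(180,70,255),(200,230,245,300),60):
    b=cv2.boxPoints(cv2.minAreaRect(q));print("head",b.round(1).tolist(),[onz(f,x,38)[:2].round(0).tolist() for x in b])
E
```

```text
top wood/beige [299.8 275. ] 81.0 ((300.0, 275.0), (10.0, 10.0), 90.0) z24 [ 503.3 -330.8] z86 [ 494.5 -334.7]
top wood/beige [290.7 251.2] 76.5 ((291.0, 251.0), (10.0, 10.0), 90.0) z24 [ 556.6 -308.6] z86 [ 544.7 -313.8]
top wood/beige [217. 261.] 379.5 ((218.44207763671875, 261.2151794433594), (14.187126159667969, 38.958885192871094), 15.068489074707031) z24 [ 530.5 -142.5] z86 [ 520.2 -157.6]
side wood/beige [287.7 326.3] 1118.0 ((287.7931213378906, 326.5172424316406), (53.851646423339844, 24.8831729888916), 21.801406860351562) z24 [ 537.1 -189.1] z86 [ 516.2 -142. ]
side wood/beige [298.  279.8] 157.0 ((298.0, 280.0), (16.0, 12.0), 90.0) z24 [ 555.8 -299.5] z86 [ 533.3 -243. ]
side wood/beige [328.6 277.2] 157.5 ((328.5, 277.0), (16.0, 11.0), 90.0) z24 [ 502.7 -321.6] z86 [ 484.8 -263.2]
tray [[331.0, 230.0], [404.0, 230.0], [404.0, 303.0], [331.0, 303.0]] [[612.0, -398.0], [616.0, -567.0], [448.0, -565.0], [444.0, -402.0]]
head [[205.10000610351562, 288.6000061035156], [219.6999969482422, 234.89999389648438], [236.0, 239.39999389648438], [221.39999389648438, 293.0]] [[465.0, -124.0], [587.0, -149.0], [578.0, -187.0], [457.0, -161.0]]
```

View pics/crop0.png

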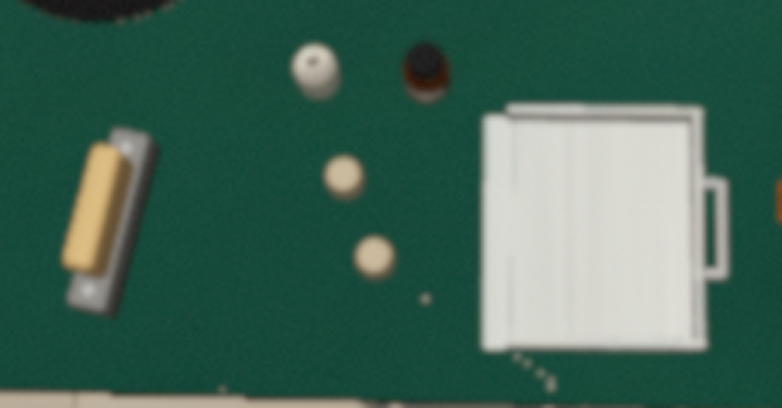

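The crop confirms it: grey head with a pale wooden handle at crop (95,215). The tray's lip is on the left edge at crop x≈484, corner rows 114 and 350. The microscope stands on the way, so I'll check its position and measure more precisely.

```bash
python3 - <<'E'
from h import *
import pickle
f=pickle.load(open("top0.pkl","rb"));g=pickle.load(open("side0.pkl","rb"))
def tri(a,b):
    o1,d1=ray(f,a);o2,d2=ray(g,b)
    k=np.linalg.lstsq(np.c_[d1,-d2],o2-o1,rcond=None)[0]
    p=o1+d1*k[0];q=o2+d2*k[1];return ((p+q)/2).round(0),np.linalg.norm(p-q).round(1)
print("eyepieces",tri((75,243),(222,258)),tri((75,243),(237,287)),tri((100,222),(222,258)))
c=lambda x,y:(190+x/3.4-.35,200+y/3.4-.35)
for n,p,z in(("lip1",(484,114),0),("lip2",(484,350),0),("back2",(706,350),31),("back1",(703,107),31),("wh base",(322,92),5),("br base",(427,95),5),("hand TL",(97,143),86),("hand TR",(124,150),86),("hand BL",(63,265),86),("hand BR",(90,275),86),("edge",(200,395),0)):
    print(n,onz(f,c(*p),z)[:2].round(0))
for n,p in(("hTL",(266,309)),("hTR",(312,324)),("hnear",(275,307))): print(n,onz(g,p,86)[:2].round(0))
E
```

```text
eyepieces (array([505.,   8., 366.]), np.float64(18.2)) (array([499.,  19., 339.]), np.float64(4.1)) (array([535., -20., 337.]), np.float64(5.5))
lip1 [ 605. -401.]
lip2 [ 445. -404.]
back2 [ 446. -546.]
back1 [ 605. -545.]
wh base [ 617. -291.]
br base [ 616. -362.]
hand TL [ 561. -158.]
hand TR [ 557. -176.]
hand BL [ 484. -142.]
hand BR [ 478. -159.]
edge [ 411. -217.]
hTL [ 560. -163.]
hTR [ 480. -154.]
hnear [ 548. -171.]
```

Emit:
play_rows(
  dp=[
    [-0.57, -0.87, 0],
    [-1.14, -1.74, 0],
    [-1.71, -2.6, 0],
    [-2.28, -3.48, 0],
    [-2.85, -4.36, 0],
  ],
  rot=[
    [0, 0, 0],
    [0, 0, 0],
    [0, 0, 0],
    [0, 0, 0],
    [0, 0, 0],
  ],
  fingers=1,
)

```text
clock: 0.52
eef_pos: [290.9, 360.6, 230.8]
tcp_rot: [-3.141, -0.0, 2.712]
contact_force: [1.7, 0.3, 0.3]
opening: 0.997
grasp_force: 0.0
```

Emit:
play_rows(
  dp=[
    [-0.57, -0.87, 0],
    [-1.14, -1.74, 0],
    [-1.71, -2.6, 0],
    [-2.28, -3.48, 0],
    [-2.85, -4.36, 0],
  ],
  rot=[
    [0, 0, 0],
    [0, 0, 0],
    [0, 0, 0],
    [0, 0, 0],
    [0, 0, 0],
  ],
)

```text
clock: 0.93
eef_pos: [321.7, 155.3, 231.2]
tcp_rot: [3.142, 0.0, 2.713]
contact_force: [0.9, -0.7, 0.5]
opening: 1.0
grasp_force: 0.0
```

Emit:
play_rows(
  dp=[
    [-0.4, -0.76, 0],
    [-0.8, -1.52, 0],
    [-1.2, -2.28, 0],
    [-1.6, -3.04, 0],
    [-2.0, -3.8, 0],
  ],
  rot=[
    [0, 0, 0],
    [0, 0, 0],
    [0, 0, 0],
    [0, 0, 0],
    [0, 0, 0],
  ],
)

```text
clock: 1.35
eef_pos: [331.1, -15.9, 231.3]
tcp_rot: [3.141, 0.0, 2.712]
contact_force: [0.8, -1.1, -0.2]
opening: 1.001
grasp_force: 0.0
```

Emit:
play_rows(
  dp=[
    [-0.4, -0.76, 0],
    [-0.8, -1.52, 0],
    [-1.2, -2.28, 0],
    [-1.7, -3.2, 0],
    [-1.7, -3.2, 0],
  ],
  rot=[
    [0, 0, 0],
    [0, 0, 0],
    [0, 0, 0],
    [0, 0, 0],
    [0, 0, 0],
  ],
)

```text
clock: 1.77
eef_pos: [340.4, -165.2, 231.7]
tcp_rot: [-3.139, 0.003, 2.707]
contact_force: [-0.1, 1.4, 0.2]
opening: 0.998
grasp_force: 0.0
```

Emit:
play_rows(
  dp=[
    [-0.8, 0.4, 0.3],
    [-1.6, 0.8, 0.6],
    [-2.4, 1.2, 0.9],
    [-3.2, 1.6, 1.2],
    [-4.03, 2.0, 1.5],
  ],
  rot=[
    [0, 0, -0.5],
    [0, 0, -1],
    [0, 0, -1.5],
    [0, 0, -2],
    [0, 0, -2.2],
  ],
)

```text
clock: 2.18
eef_pos: [521.2, -153.2, 170.2]
tcp_rot: [3.142, -0.001, 2.945]
contact_force: [0.6, -2.0, 1.6]
opening: 0.999
grasp_force: 0.0
```

Emit:
play_rows(
  dp=[
    [0, 0, 0],
    [0, 0, 0],
  ],
  rot=[
    [0, 0, 0],
    [0, 0, 0],
  ],
)

```text
clock: 2.35
eef_pos: [520.5, -153.0, 169.6]
tcp_rot: [3.141, -0.003, 2.943]
contact_force: [-0.7, 0.2, 0.1]
opening: 1.001
grasp_force: 0.0
```

```bash
python3 - <<'E'
from h import *
s=telemetry.sense();f=optics.grab_frame("wrist");im=f["color"];cv2.imwrite("pics/w1.png",im[:,:,::-1])
print(s["eef_pos"],s["tcp_rot"],s["qpos"])
m=cv2.inRange(cv2.cvtColor(im,cv2.COLOR_RGB2HSV),(12,50,150),(30,255,255))
for q in cv2.findContours(m,0,2)[0]:
    if cv2.contourArea(q)>800:
        b=cv2.boxPoints(cv2.minAreaRect(q));w=np.array([onz(f,x,86,s)[:2] for x in b]);print(cv2.contourArea(q),b.round().tolist(),w.round(1).tolist(),w.mean(0).round(1))
E
```

```text
[ 520.47499362 -153.02728196  169.5794599 ] [ 3.14138766e+00 -2.77980130e-03  2.94317180e+00] [-2.88692282e-01  2.97229509e-01  1.86698890e+00 -5.59035761e-05
  9.80161211e-01 -1.66103627e+00]
3065.5 [[301.0, 196.0], [330.0, 196.0], [330.0, 307.0], [301.0, 307.0]] [[480.1, -159.6], [483.8, -141.6], [559.3, -156.2], [555.3, -175.9]] [ 519.6 -158.3]
```

View pics/w1.png

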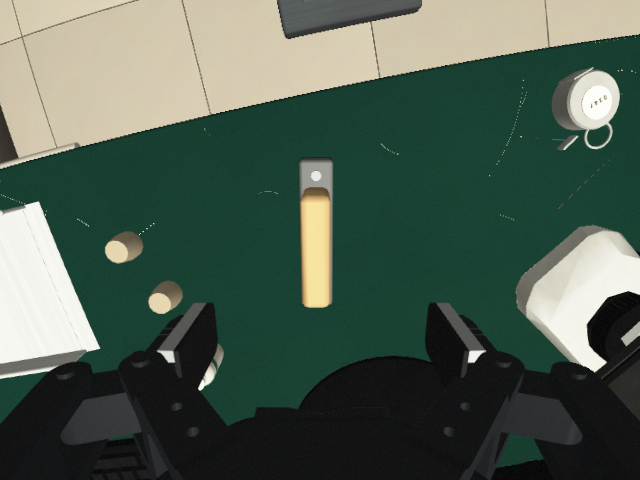

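The wrist view shows the sweeper's handle centred at (316,250) between the fingers and aligned with them. The bungs, at (124,247) and (165,297), are well away from the fingers.

Emit:
play_rows(
  dp=[
    [0, -0.14, 0.8],
    [0, -0.14, 1.6],
    [0, -0.14, 2.4],
    [0, -0.14, 3.05],
    [0, -0.14, 3.05],
  ],
  rot=[
    [0, 0, 0],
    [0, 0, 0],
    [0, 0, 0],
    [0, 0, 0],
    [0, 0, 0],
  ],
)

```text
clock: 2.82
eef_pos: [514.5, -158.1, 45.9]
tcp_rot: [3.141, -0.007, 2.941]
contact_force: [-1.3, 0.7, -0.2]
opening: 1.001
grasp_force: 0.0
```

Emit:
play_rows(
  dp=[
    [0, 0, 0],
    [0, 0, 0],
    [0, 0, 0],
    [0, 0, 0],
    [0, 0, 0],
  ],
  rot=[
    [0, 0, 0],
    [0, 0, 0],
    [0, 0, 0],
    [0, 0, 0],
    [0, 0, 0],
  ],
  fingers=0,
  grip_force=60,
)

```text
clock: 3.23
eef_pos: [519.7, -159.3, 50.8]
tcp_rot: [-3.141, 0.002, 2.942]
contact_force: [0.1, 0.4, -0.1]
opening: 0.299
grasp_force: 0.0
```

Emit:
play_rows(
  dp=[
    [0, 0, 0],
    [0, 0, 0],
    [0, 0, 0],
    [0, 0, 0],
    [0, 0, 0],
  ],
  rot=[
    [0, 0, 0],
    [0, 0, 0],
    [0, 0, 0],
    [0, 0, 0],
    [0, 0, 0],
  ],
)

```text
clock: 3.65
eef_pos: [519.5, -159.1, 50.4]
tcp_rot: [-3.141, 0.001, 2.942]
contact_force: [-1.3, 0.4, 9.2]
opening: 0.223
grasp_force: 62.4
```

Emit:
play_rows(
  dp=[
    [0, 0, -0.14],
    [-0.09, 0.02, -0.14],
    [-0.18, 0.04, -0.14],
    [-0.18, 0.04, -0.14],
    [-0.18, 0.04, -0.14],
  ],
  rot=[
    [0, 0, 0],
    [0, 0, -0.9],
    [0, 0, -1.6],
    [0, 0, -2.0],
    [0, 0, -2.0],
  ],
)

```text
clock: 4.07
eef_pos: [526.3, -158.8, 55.1]
tcp_rot: [-3.142, 0.0, -3.13]
contact_force: [0.6, -0.5, -2.7]
opening: 0.225
grasp_force: 60.9
```

```bash
python3 - <<'E'
from h import *
s=telemetry.sense();f=optics.grab_frame("side");g=optics.grab_frame("wrist")
print(s["eef_pos"],s["tcp_rot"],s["contact_force"],s["grasp_force"])
cv2.imwrite("pics/s2.png",np.hstack([cv2.resize(f["color"][220:400,200:400],(400,360),interpolation=cv2.INTER_CUBIC),cv2.resize(g["color"],(400,360))])[:,:,::-1])
E
```

```text
[ 526.30425874 -158.79610433   55.13008626] [-3.14157790e+00  4.24460156e-05 -3.12954789e+00] [ 0.5849786  -0.47955212 -2.73604835] 60.87470769882202
```

View pics/s2.png

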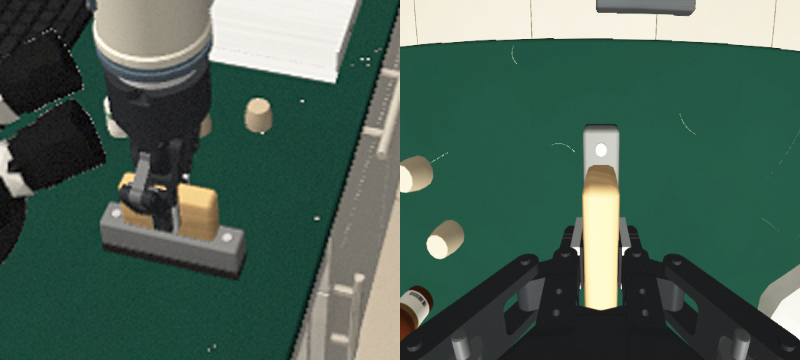

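The left crop (side view) shows the sweeper held upright, just off the bench. The right crop (wrist view) shows the handle square in the fingers and the head parallel to the lip. The bungs lie to the left of the head at (417,174) and (445,239). Now I'll sweep.

Emit:
play_rows(
  dp=[
    [0, -0.5, 0],
    [0.01, -1.0, 0],
    [0.02, -1.5, 0],
    [0.02, -2.0, 0],
    [0.02, -2.3, 0],
  ],
  rot=[
    [0, 0, 0],
    [0, 0, 0],
    [0, 0, 0],
    [0, 0, 0],
    [0, 0, 0],
  ],
)

```text
clock: 4.58
eef_pos: [526.2, -252.6, 55.0]
tcp_rot: [-3.141, 0.0, -3.134]
contact_force: [0.4, -0.1, -1.5]
opening: 0.225
grasp_force: 61.0
```

Emit:
play_rows(
  dp=[
    [0, -0.25, 0],
    [0.01, -0.5, 0],
    [0.01, -0.75, 0],
    [0.01, -1.0, 0],
    [0.01, -1.25, 0],
  ],
  rot=[
    [0, 0, 0],
    [0, 0, 0],
    [0, 0, 0],
    [0, 0, 0],
    [0, 0, 0],
  ],
)

```text
clock: 5.0
eef_pos: [526.4, -301.4, 54.9]
tcp_rot: [3.141, -0.0, -3.131]
contact_force: [0.5, -0.8, -1.7]
opening: 0.227
grasp_force: 60.9
```

Emit:
play_rows(
  dp=[
    [0, -0.25, 0],
    [0.01, -0.5, 0],
    [0.01, -0.75, 0],
    [0.01, -1.0, 0],
    [0.01, -1.25, 0],
  ],
  rot=[
    [0, 0, 0],
    [0, 0, 0],
    [0, 0, 0],
    [0, 0, 0],
    [0, 0, 0],
  ],
)

```text
clock: 5.42
eef_pos: [526.5, -351.8, 54.8]
tcp_rot: [3.142, -0.0, -3.132]
contact_force: [0.8, 0.1, -1.6]
opening: 0.226
grasp_force: 60.9
```

```bash
python3 - <<'E'
from h import *
s=telemetry.sense();f=optics.grab_frame("side");g=optics.grab_frame("top")
print(s["eef_pos"],s["tcp_rot"],s["contact_force"],s["grasp_force"])
cv2.imwrite("pics/s3.png",np.hstack([cv2.resize(f["color"][170:350,240:440],(400,360),interpolation=cv2.INTER_CUBIC),cv2.resize(g["color"][190:325,260:410],(400,360),interpolation=cv2.INTER_CUBIC)])[:,:,::-1])
E
```

```text
[ 526.49090852 -351.83783586   54.84193886] [ 3.14155212e+00 -6.38417102e-05 -3.13161524e+00] [ 0.84305253  0.10857532 -1.58783702] 60.862226486206055
```

View pics/s3.png

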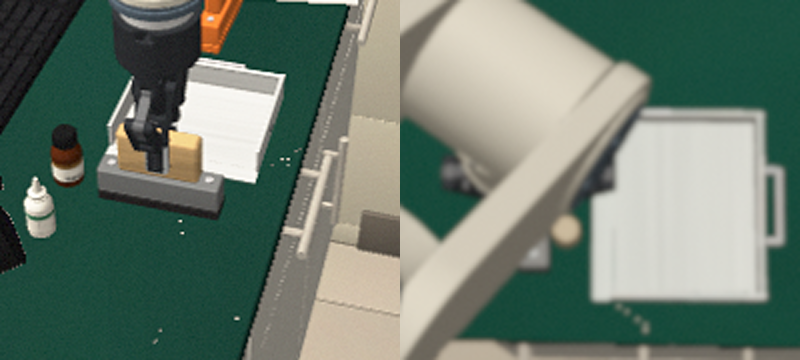

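The side crop shows the head before the lip, with the bungs hidden behind it and both bottles clear. The top crop shows one bung at (566,228) just ahead of the head. I'll carry on.

Emit:
play_rows(
  dp=[
    [0, -0.25, 0],
    [0.01, -0.5, 0],
    [0.01, -0.75, 0],
    [0.01, -1.0, 0],
    [0.01, -1.25, 0],
  ],
  rot=[
    [0, 0, 0],
    [0, 0, 0],
    [0, 0, 0],
    [0, 0, 0],
    [0, 0, 0],
  ],
)

```text
clock: 5.93
eef_pos: [526.7, -402.0, 54.9]
tcp_rot: [-3.141, 0.0, -3.131]
contact_force: [-0.1, 0.2, -2.1]
opening: 0.227
grasp_force: 61.1
```

Emit:
play_rows(
  dp=[
    [0, -0.25, 0],
    [0.01, -0.5, 0],
    [0.01, -0.75, 0],
    [0.01, -1.0, 0],
    [0.01, -1.2, 0],
  ],
  rot=[
    [0, 0, 0],
    [0, 0, 0],
    [0, 0, 0],
    [0, 0, 0],
    [0, 0, 0],
  ],
)

```text
clock: 6.35
eef_pos: [526.7, -450.2, 54.9]
tcp_rot: [-3.141, 0.0, -3.132]
contact_force: [0.3, 0.4, -1.6]
opening: 0.224
grasp_force: 61.2
```

Emit:
play_rows(
  dp=[
    [0, 0, 0],
    [0, 0, 0],
    [0, 0, 0],
    [0, 0, 0],
    [0, 0, 0],
  ],
  rot=[
    [0, 0, 0],
    [0, 0, 0],
    [0, 0, 0],
    [0, 0, 0],
    [0, 0, 0],
  ],
)

```text
clock: 6.77
eef_pos: [526.8, -448.3, 54.9]
tcp_rot: [3.141, -0.0, -3.131]
contact_force: [0.4, -0.4, -1.7]
opening: 0.231
grasp_force: 61.2
```

```bash
python3 - <<'E'
from h import *
s=telemetry.sense();f=optics.grab_frame("side");g=optics.grab_frame("top")
print(s["eef_pos"],s["tcp_rot"],s["contact_force"],s["grasp_force"])
cv2.imwrite("pics/s4.png",np.hstack([cv2.resize(f["color"][170:350,240:440],(400,360),interpolation=cv2.INTER_CUBIC),cv2.resize(g["color"][190:325,260:410],(400,360),interpolation=cv2.INTER_CUBIC)])[:,:,::-1])
E
```

```text
[ 526.78337528 -448.32352317   54.90279725] [ 3.14140314e+00 -1.48928963e-04 -3.13103263e+00] [ 0.36516726 -0.36541798 -1.68586772] 61.17440700531006
```

View pics/s4.png

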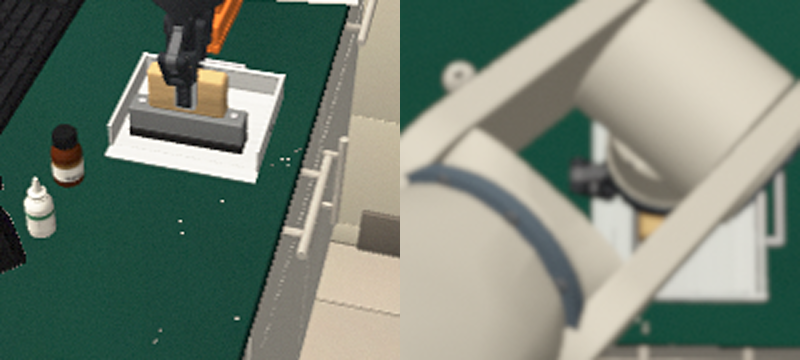

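The head is inside the tray and no bung is left on the bench. I'll draw back along the sweep line and check.

Emit:
play_rows(
  dp=[
    [0, 0.5, 0],
    [0, 1.3, 0],
    [0, 2.1, 0],
    [0, 3.0, 0],
    [0, 3.9, 0],
  ],
  rot=[
    [0, 0, 0],
    [0, 0, 0],
    [0, 0, 0],
    [0, 0, 0],
    [0, 0, 0],
  ],
)

```text
clock: 7.28
eef_pos: [524.9, -291.5, 55.0]
tcp_rot: [-3.141, 0.0, -3.132]
contact_force: [1.0, -0.5, -1.4]
opening: 0.225
grasp_force: 61.1
```

Emit:
play_rows(
  dp=[
    [0, 0, 0.04],
    [0, 0, 0.08],
    [0, 0, 0.12],
    [0, 0, 0.13],
    [0, 0, 0.13],
  ],
  rot=[
    [0, 0, 0],
    [0, 0, 0],
    [0, 0, 0],
    [0, 0, 0],
    [0, 0, 0],
  ],
)

```text
clock: 7.7
eef_pos: [525.7, -293.5, 50.4]
tcp_rot: [3.141, 0.001, -3.133]
contact_force: [-0.1, 4.3, 6.4]
opening: 0.224
grasp_force: 62.2
```

```bash
python3 - <<'E'
from h import *
s=telemetry.sense();f=optics.grab_frame("side");g=optics.grab_frame("top")
print(s["eef_pos"],s["tcp_rot"],s["contact_force"],s["grasp_force"])
cv2.imwrite("pics/s5.png",np.hstack([cv2.resize(f["color"][170:350,240:440],(400,360),interpolation=cv2.INTER_CUBIC),cv2.resize(g["color"][190:325,260:410],(400,360),interpolation=cv2.INTER_CUBIC)])[:,:,::-1])
E
```

```text
[ 525.74621664 -293.50578404   50.42316403] [ 3.14129403e+00  1.09111778e-03 -3.13279344e+00] [-0.09202954  4.27582625  6.42602141] 62.18156039714813
```

View pics/s5.png

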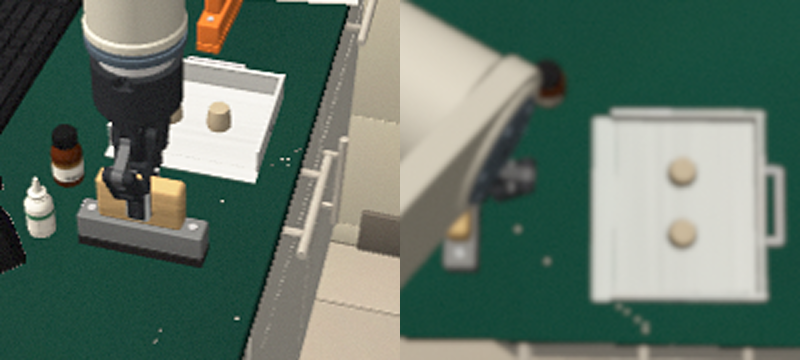

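The top crop shows both bungs standing in the middle of the tray at (682,171) and (682,233). The sweeper is on the bench in front of it and carries contact force. I'll release and retreat.

Emit:
play_rows(
  dp=[
    [0, 0, 0],
    [0, 0, 0],
    [0, 0, 0],
    [0, 0, 0],
    [0, 0, 0],
  ],
  rot=[
    [0, 0, 0],
    [0, 0, 0],
    [0, 0, 0],
    [0, 0, 0],
    [0, 0, 0],
  ],
  fingers=1,
)

```text
clock: 8.22
eef_pos: [525.1, -293.2, 49.6]
tcp_rot: [-3.142, -0.0, -3.132]
contact_force: [-0.7, -0.7, -0.3]
opening: 0.916
grasp_force: 0.0
```

Emit:
play_rows(
  dp=[
    [0, 0, 0],
    [0, 0, -0.3],
    [0, 0, -0.8],
    [0, 0, -1.5],
    [0, 0, -2.3],
  ],
  rot=[
    [0, 0, 0],
    [0, 0, 0],
    [0, 0, 0],
    [0, 0, 0],
    [0, 0, 0],
  ],
)

```text
clock: 8.63
eef_pos: [524.3, -292.3, 142.4]
tcp_rot: [3.14, -0.002, -3.131]
contact_force: [0.3, -0.4, -0.1]
opening: 0.997
grasp_force: 0.0
```

Emit:
play_rows(
  dp=[
    [0, 0, -0.5],
    [0, 0, -0.7],
    [0, 0, -0.7],
    [0, 0, -0.7],
    [0, 0, -0.7],
  ],
  rot=[
    [0, 0, 0],
    [0, 0, 0],
    [0, 0, 0],
    [0, 0, 0],
    [0, 0, 0],
  ],
)

```text
clock: 9.05
eef_pos: [524.3, -292.3, 168.4]
tcp_rot: [3.14, -0.002, -3.131]
contact_force: [0.3, 0.1, -0.3]
opening: 0.998
grasp_force: 0.0
```

```bash
python3 - <<'E'
from h import *
s=telemetry.sense();f=optics.grab_frame("side");g=optics.grab_frame("wrist")
print(s["eef_pos"],s["contact_force"],s["opening"])
cv2.imwrite("pics/s6.png",np.hstack([cv2.resize(f["color"][170:350,240:440],(400,360),interpolation=cv2.INTER_CUBIC),cv2.resize(g["color"],(400,360))])[:,:,::-1])
E
```

```text
[ 524.29655316 -292.34218059  168.35420479] [ 0.26826     0.13366383 -0.27091417] 0.9979915485018526
```

View pics/s6.png

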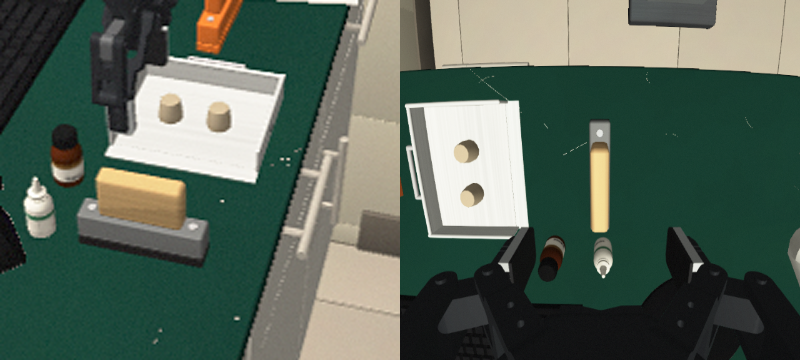

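The side crop shows the sweeper upright on the bench at (145,215), clear of the tray, with both bungs in the tray at (170,108) and (218,116). The gripper touches nothing, so I'll hand in.

```bash
python3 -c "
from rig import r
print(r.sign_off())"
```

```text
the job is handed in; nothing more can be done
None
```

Both bungs are in the tray, and the sweeper stands upright on the bench, released and clear of the tray; the job was handed in at about 9 s, but no verdict came back.

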